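# Line up the racing wheels with a straightedge

### The arm

A 6-joint arm with a two-finger parallel gripper is mounted at the origin on the work surface. World frame = base frame: x ahead of the robot, y to its left, z up, the work surface at z = 0. Lengths are in m, angles in rad, forces in N, time in s.
With the tool pointing down it reaches from about 0.325 to 0.925 m from the base axis. Payload 3.1 kg.
Tool frame: the origin (TCP) lies on the centre line of the jaws, within the pads' length; the fingertips stand 14 mm ahead of it and the grasp point (between the pads) lies 5 mm behind it; z points along the fingers, y is the line along which they close (so a half turn about z gives the same grasp; the last joint's range is limited). The gripper opens to 85 mm and grips with 20 to 120 N. Pads are 22 mm wide; open, the fingers measure 114 mm over their backs; the gripper's body (76 mm by 85 mm) begins 54 mm behind the grasp point. The pads swing forward as they close: fully open they stand 13 mm farther back than shut.
Start: joints at [-1.358, 0.217, 1.613, -0, 1.311, -0.112], TCP at [0.199, -0.592, 0.245] pointing down, gripper open.
Joint ranges: [-2.75, 2.75], [-0.78, 2.1], [0.31, 2.55], [-1.13, 4.27], [0.13, 2.63], [-2.58, 2.58]. Speed limits (rad/s): [2.79, 2.79, 3.14, 3.14, 3.14, 3.14].

### API

Orientations are given as a unit quaternion [x, y, z, w].
In Python, from rig import r gives the robot as it stands. The module is installed in compiled form; this text tells all that it offers.
- The arm moves only by the tool carry_out, never from a script. Its argument "plan" is a list of rows, each a list of 7 numbers: the shift along the tool's x, y, z in mm, then the turn, a rotation vector about the tool's x, y, z in degrees, then the finger opening in mm, from 0 to 85.4. In form: [[tx, ty, tz, rx, ry, rz, claw], ...]. A call has 1 to 10 rows; each row is the pose to reach, as a shift and turn from the pose commanded when the call began, along the tool's axes at that moment; what a row does not reach only later rows make up. A row lasts 1/8 s, in which the tool goes at most 62.5 mm and 10.7 degrees, less where a joint would pass 70% of its speed; a pose out of reach is approached as far as the arm can. A call with a gripper value outside its range is refused whole. The fingers move at their own pace and stop on an object; "squeeze" is the grip in N (left out, the last holds). Time passes only in rows, so rows that repeat a pose let the fingers close. It gives the time, the measured TCP pose, the force, the opening and the grip force at its end, in the units of the state.
- r.observe(): the state, without advancing time (a new reading comes with each control period).
- r.camera(name): name is "scene" or "top"; returns the picture (480x640x3 uint8, red, green, blue); there is no depth.
- r.camera_model(name): a dict with "vertical_fov" (degrees; the focal length in pixels is half the picture's height over the tangent of half this angle, whatever the lens; pixels are square), "cx", "cy" (the principal point, pixels), "R" (3x3) and "t" (3): a world point X has camera coordinates R X + t. Camera axes: x right, y down, z forward; pixel columns grow to the right and rows downward; lengths in m; the calibration is good to about 2 mm. A picture is of the moment at which its call begins. camera_model takes no time and is no camera call.
- r.hand_in(): hands the job in; it is judged then, once.
The state is a dict: "t": time; "joint_pos": joint angles; "joint_velocities": joint speeds; "tau": joint torques, N m; "position": TCP position; "orientation": TCP orientation; "ft_force": force on the tool from outside, world axes, zero at the start; "moment": the same for the moment, N m; "gripper_width": opening from 0.0 (shut) to 1.0 (fully open); "gripper_force": force on a finger pad.
Only numpy, scipy, OpenCV 4.12 (cv2) and the standard library are available. Lean on these libraries where they do the work, as an engineer would, in place of code of your own. Each camera call takes 0.05 s, during which the arm holds its last target. There are 200 camera calls.

### The job

Take the aluminium straightedge by its sloping grip and, with its long front edge, push the four small wheels lying in front of it away from you, still flat, into one straight row with every wheel wholly on the bare aluminium strip just beyond the lamp bar. Then draw the straightedge back towards you about a hand's width (80 mm) clear of the wheels, leave it lying flat on the table in front of the row, and let go. Touch the wheels with nothing but the straightedge, don't knock the lamp bar or its posts, and leave everything else where it is.

Things in the scene. Friction and masses are not known exactly. Their poses are not given: they have to be found in the camera images.
- row_bay: Fixed. Flat bare-aluminium strip set flush in the cork, 62 mm wide (x) and 320 mm long (y). Origin: centre of the strip, on the table surface; x points away from the robot across the strip, y along it, z up. The lamp bar and its posts belong to it.
- lamp_bar_mid (a point): Middle of the fixed LED lamp bar: round, 22 mm thick, 480 mm long, parallel to the strip, axis 165 mm above the table and 53 mm on the robot's side of the strip's centre line; 12 mm posts with 50 x 35 mm feet at 225 mm either side. A vertical hand hits it before the wheels reach the strip; a hand in line with the grip (leaning 30 degrees back) clears it. Axes as the strip.
- straightedge_grip (a point): Centre of the wooden grip of the loose straightedge (0.3 kg, lying flat); axes: x out through the pushing face, y along the edge, z up. The grip, 18 mm thick (y), 24 mm wide, 85 mm long, leans 30 degrees from vertical, top towards -x. This point is 55 mm above the underside, 58 mm up the grip from its root, and 51 mm behind (-x) the pushing face.
- straightedge_face (a point): Centre of the straightedge's flat pushing face, 12 mm above its underside. The face is upright, 260 mm long (130 mm either side of this point), 24 mm high, on an aluminium bar 12 mm thick; a flat foot 5 mm thick reaches 70 mm behind the face along the whole length. Axes as the grip's.
- wheel1: Loose small racing-car wheel with black rubber tyre and white hub, lying flat: 48 mm in diameter, 24 mm high, about 35 g; origin at the centre of its underside, z up. One of four identical wheels, about 64 mm apart along the strip, at uneven distances on the robot's side of it; wheel1 is at the -y end of the row, wheel4 at the +y end.
- wheel2: Loose small racing-car wheel with black rubber tyre and white hub, lying flat: 48 mm in diameter, 24 mm high, about 35 g; origin at the centre of its underside, z up. One of four identical wheels, about 64 mm apart along the strip, at uneven distances on the robot's side of it; wheel1 is at the -y end of the row, wheel4 at the +y end.
- wheel3: Loose small racing-car wheel with black rubber tyre and white hub, lying flat: 48 mm in diameter, 24 mm high, about 35 g; origin at the centre of its underside, z up. One of four identical wheels, about 64 mm apart along the strip, at uneven distances on the robot's side of it; wheel1 is at the -y end of the row, wheel4 at the +y end.
- wheel4: Loose small racing-car wheel with black rubber tyre and white hub, lying flat: 48 mm in diameter, 24 mm high, about 35 g; origin at the centre of its underside, z up. One of four identical wheels, about 64 mm apart along the strip, at uneven distances on the robot's side of it; wheel1 is at the -y end of the row, wheel4 at the +y end.
- funnel: Bystander, leave alone: brass fuel funnel standing mouth down, 66 mm across and 66 mm high; origin at the centre of its underside; beyond the strip.
- oil_bottle: Bystander, leave alone: small capped oil bottle, 36 mm in diameter, 85 mm high; origin at the centre of its underside; near one end of the wheel row.
- motor: Bystander, leave alone: steel electric motor standing on end, 36 mm in diameter, 66 mm high with its shaft; origin at the centre of its underside; near one end of the wheel row.
- wheelie_bar: Bystander, leave alone: red aluminium wheelie bar lying down, 100 mm long (y), about 56 mm deep, 24 mm high; beyond the strip.
- ride_gauge: Bystander, leave alone: white plastic stepped ride-height gauge, 100 mm long (x), 22 mm wide, 18 mm high; outside one lamp post.
- driver: Bystander, leave alone: screwdriver 160 mm long (x) lying down; outside one lamp post.
Things that resemble listed ones, but are neither listed nor needed, are in the scene too. Leave any green look-alike of the wheel2 alone.

How it is judged:
By the outcome, as a careful person would: the job done as asked, in the order asked, and still so for the second after the job is handed in, with the robot touching nothing.
It also fails if it takes over 35 s, if anything falls off the work surface, if the arm or the gripper's body presses on something with over 40 N, if the wrist force passes 120 N, or if a joint passes its speed limit or range.

## Working session

There is one attempt and no reset: what is moved stays moved. The work goes in short steps, Python scripts to look and compute and a tool call to move; the robot and the scene stay as the last step left them, time stands still between calls to the robot, and variables do not carry over. Pictures are saved under pics/ and viewed, at most 12 in all, crops included, and the job is handed in when it is done.

Besides the shell and the picture viewer there is one more tool, called after "Emit:" in YAML: its name, and indented under it one key for each argument. carry_out: Moves the arm, as the interface text tells. Its arguments: {"type":"object","properties":{"plan":{"type":"array","items":{"type":"array","items":{"type":"number"}}},"squeeze":{"type":"number"}},"required":["plan"]}

```bash
mkdir -p pics; python3 - <<'E'
from rig import r
import cv2
for n in ("scene","top"):
    im=r.camera(n); cv2.imwrite(f"pics/{n}0.png",im[:,:,::-1]); m=r.camera_model(n); print(n,m)
print(r.observe())
E
```

```text
scene {'vertical_fov': 45.15187398203931, 'cx': 322.48066542968485, 'cy': 251.5860594720161, 'R': array([[ 0.26782656,  0.96343543, -0.00781681],
       [ 0.7430955 , -0.21172451, -0.63480848],
       [-0.61325199,  0.16420994, -0.77262998]]), 't': array([-0.18041542, -0.34966319,  1.49373191])}
top {'vertical_fov': 42.86575176032799, 'cx': 324.4370720021885, 'cy': 241.07343446477597, 'R': array([[-0.02127367, -0.99947066, -0.02461379],
       [-0.99619196,  0.02327311, -0.08402345],
       [ 0.08455181,  0.02273258, -0.99615974]]), 't': array([0.04083154, 0.58978805, 1.3639097 ])}
{'t': 0.1, 'joint_pos': array([-1.35819498e+00,  2.17710559e-01,  1.61482164e+00, -4.17609399e-06,
        1.31133480e+00, -1.12195358e-01]), 'joint_velocities': array([ 4.46215224e-04, -2.12547984e-03, -4.95572402e-03, -8.34127172e-05,
        1.17639996e-03, -9.99298178e-04]), 'tau': array([-2.72385960e-04, -3.98074365e+01, -3.04967952e+01, -1.80197317e-04,
        4.30568805e-03,  2.06332146e-06]), 'position': array([ 0.19931397, -0.59159076,  0.24405404]), 'orientation': array([ 9.86841618e-01,  1.61685891e-01, -5.90804159e-05, -1.13563703e-03]), 'ft_force': array([0.20011624, 0.47848888, 0.1453735 ]), 'moment': array([0.0244377 , 0.03446663, 0.0381133 ]), 'gripper_force': 0.0, 'gripper_width': 1.0000268779860095}
```

View pics/top0.png

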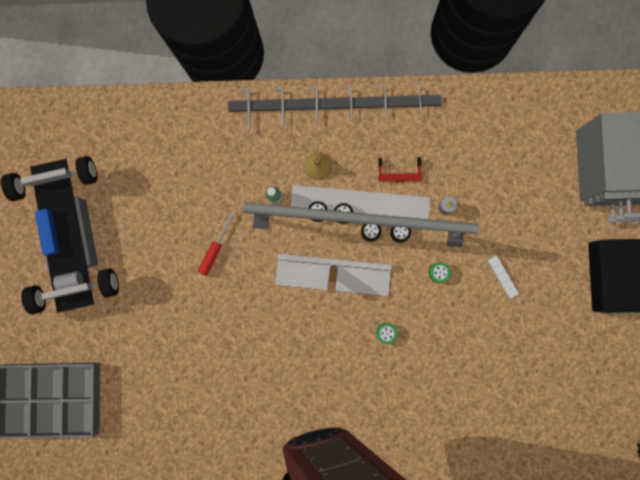

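View pics/scene0.png

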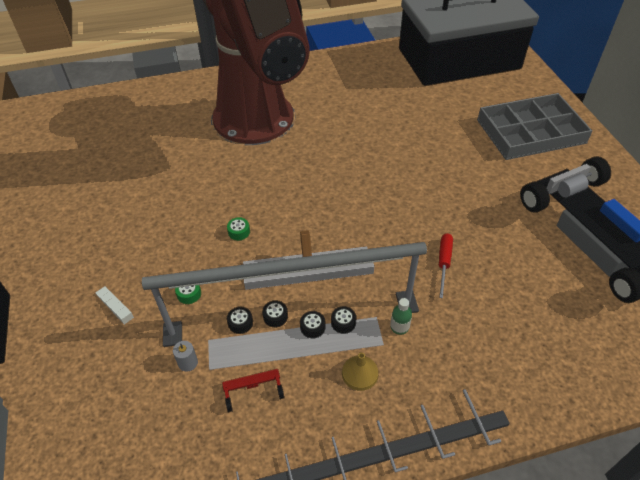

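Top: straightedge about (278-391, 256-295) with its grip near (332,275). Strip is (292-430, 187-218), wheels at (317,211), (344,213), (371,230), (400,232), and the lamp bar runs (245,209)-(476,229). Green decoys are at (440,272) and (387,333). I'll zoom in for accurate corners.

```bash
python3 - <<'E'
import cv2,numpy as np
a=cv2.imread("pics/top0.png")[175:305,240:440]; cv2.imwrite("pics/topz.png",cv2.resize(a,None,fx=4,fy=4,interpolation=cv2.INTER_CUBIC))
a=cv2.imread("pics/scene0.png")[220:370,190:390]; cv2.imwrite("pics/scenez.png",cv2.resize(a,None,fx=4,fy=4,interpolation=cv2.INTER_CUBIC))
E
```

```text
(no output)
```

View pics/topz.png

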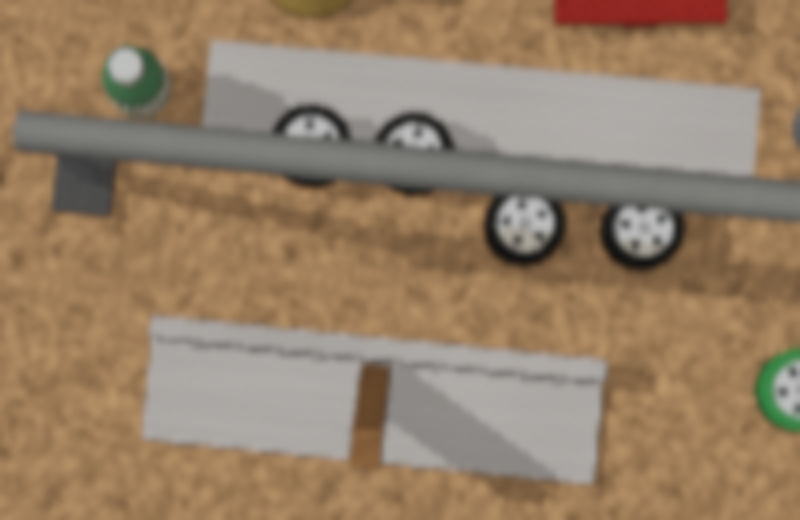

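View pics/scenez.png

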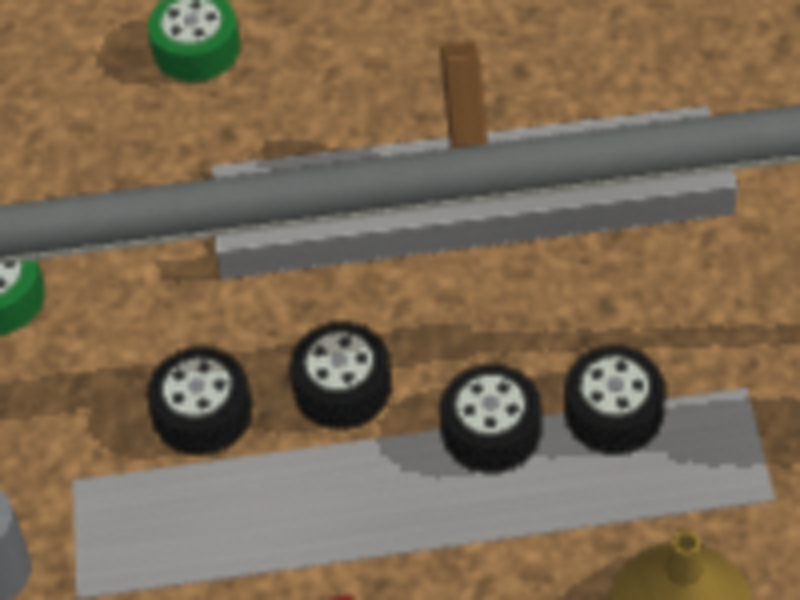

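The zooms show bar front-top corners at top (152,317)-(607,360), strip corners, and the four hubs in scene at (197,384), (340,358), (490,403), (614,384), all in zoomed pixels. Grip sits at x about 375 in the top zoom.

```bash
cat >h.py <<'E'
import numpy as np
from rig import r
def ray(n,p,z):
    m=r.camera_model(n); f=240/np.tan(np.radians(m["vertical_fov"]/2))
    R=np.array(m["R"]);t=np.array(m["t"]); c=-R.T@t
    d=R.T@np.array([(p[0]-m["cx"])/f,(p[1]-m["cy"])/f,1]); return (c+d*(z-c[2])/d[2])
Z={"top":(240,175),"scene":(190,220)}
def zr(n,p,z): o=Z[n]; return ray(n,((p[0]+.5)/4-.5+o[0],(p[1]+.5)/4-.5+o[1]),z)
E
python3 - <<'E'
from h import *
np.set_printoptions(precision=4,suppress=True)
def go(lbl,n,ps,z):
    for p in ps: print(lbl,n,zr(n,p,z)[:2])
go("strip far L,R, nearR","top",[(210,41),(760,90),(755,177)],0)
go("strip nearR,L farR,L","scene",[(75,480),(748,390),(79,596),(773,498)],0)
go("face top L,R","top",[(152,317),(607,360)],.024)
go("face top R,L","scene",[(218,247),(735,188)],.024)
go("face bot R,L","scene",[(222,276),(735,214)],0)
go("foot rear","top",[(143,437),(596,484)],.005)
go("wheels","scene",[(197,384),(340,358),(490,403),(614,384)],.024)
go("wheels43","top",[(642,230),(526,222)],.024)
go("grip top","scene",[(460,44)],.084)
go("grip root","top",[(374,363)],.005)
go("grip tip","top",[(366,460)],.078)
go("lamp","top",[(16,130),(800,200)],.165)
E
```

```text
strip far L,R, nearR top [0.7261 0.1009]
strip far L,R, nearR top [ 0.6892 -0.2178]
strip far L,R, nearR top [ 0.6386 -0.2131]
strip nearR,L farR,L scene [ 0.6313 -0.2083]
strip nearR,L farR,L scene [0.6696 0.1083]
strip nearR,L farR,L scene [ 0.6914 -0.2153]
strip nearR,L farR,L scene [0.7285 0.1002]
face top L,R top [0.5639 0.1348]
face top L,R top [ 0.5337 -0.1225]
face top R,L scene [ 0.5351 -0.1201]
face top R,L scene [0.5695 0.1342]
face bot R,L scene [ 0.5351 -0.1208]
face bot R,L scene [0.568  0.1362]
foot rear top [0.4963 0.1429]
foot rear top [ 0.4639 -0.1157]
wheels scene [ 0.6107 -0.1442]
wheels scene [ 0.6148 -0.0769]
wheels scene [ 0.6581 -0.0154]
wheels scene [0.6638 0.0428]
wheels43 top [ 0.607  -0.1446]
wheels43 top [ 0.6132 -0.079 ]
grip top scene [0.4914 0.0151]
grip root top [0.5358 0.0094]
grip tip top [0.48   0.0142]
lamp top [0.6527 0.1894]
lamp top [ 0.6068 -0.211 ]
```

```bash
cat >>h.py <<'E'
from scipy.spatial.transform import Rotation as Ro
np.set_printoptions(precision=4,suppress=True)
S=np.array([.6795,-.0542]); ys=np.radians(-6.7)
u=np.array([np.cos(ys),np.sin(ys)]); v=np.array([-u[1],u[0]])
def uv(p): d=np.array(p)[:2]-S; return np.array([d@u,d@v])
def rot(yaw):
    c,s=np.cos(np.radians(yaw)),np.sin(np.radians(yaw)); e=np.array([c,s,0]); k=np.array([0,0,1.]); w=np.array([-s,c,0])
    return np.array([.866*e+.5*k,-w,.5*e-.866*k]).T
def delta(P,Rt,p0=None,q0=None):
    o=r.observe(); R0=Ro.from_quat(o["orientation"] if q0 is None else q0); p0=o["position"] if p0 is None else p0
    return np.r_[R0.inv().apply(P-p0)*1e3,(R0.inv()*Ro.from_matrix(Rt)).as_rotvec(degrees=True)]
E
python3 - <<'E'
from h import *
print("green uv",uv(ray("top",(440,272),.024)),uv(ray("top",(387,333),.024)))
print("oil",uv(ray("top",(273,192),.085)),"motor",uv(ray("top",(449,203),.06)))
R=rot(-7); G=np.array([.4994,.0127,.055])+.005*R[:,2]
print("face uv",uv((.55,.0065)), "G",G)
for b in (.13,): print(delta(G-b*R[:,2],R))
E
```

```text
green uv [-0.1431 -0.1952] [-0.2904 -0.0884]
oil [-0.0058  0.1917] motor [ 0.0094 -0.197 ]
face uv [-0.1357  0.0452] G [0.5019 0.0124 0.0507]
[ 420.8552 -503.7637   82.0485   -6.8313   29.5098   24.984 ]
```

Emit:
carry_out:
  plan:
    - [40, -48, 0, -1.5, 7, 6, 85]
    - [80, -96, 0, -3, 14, 12, 85]
    - [125, -150, 10, -5, 22, 18, 85]
    - [165, -200, 20, -6.8, 29.5, 25, 85]
    - [205, -250, 25, -6.8, 29.5, 25, 85]
    - [245, -295, 30, -6.8, 29.5, 25, 85]
    - [285, -340, 40, -6.8, 29.5, 25, 85]
    - [320, -385, 50, -6.8, 29.5, 25, 85]
    - [360, -430, 60, -6.8, 29.5, 25, 85]
    - [400, -475, 70, -6.8, 29.5, 25, 85]

```text
t: 1.35
position: [0.4233, -0.0223, 0.1769]
orientation: [0.964, -0.059, 0.259, 0.017]
ft_force: [0.6, -1.0, 0.3]
gripper_width: 0.995
gripper_force: 0.0
```

```bash
python3 - <<'E'
from h import *
R=rot(-7); G=np.array([.4994,.0127,.055])+.005*R[:,2]
print(r.observe()["position"],delta(G-.09*R[:,2],R))
E
```

```text
[ 0.4233 -0.0223  0.1769] [  0.8087 -44.1908  56.087    0.1276  -0.0449   0.0469]
```

Emit:
carry_out:
  plan:
    - [0, -25, 15, 0, 0, 0, 85]
    - [0.5, -44, 30, 0, 0, 0, 85]
    - [0.5, -44, 30, 0, 0, 0, 85]
    - [0.5, -44, 30, 0, 0, 0, 85]

```text
t: 1.85
position: [0.4435, 0.0168, 0.1509]
orientation: [0.964, -0.059, 0.257, 0.017]
ft_force: [0.6, -0.3, 0.3]
gripper_width: 0.997
gripper_force: 0.0
```

```bash
python3 - <<'E'
from h import *
import cv2
R=rot(-7); G=np.array([.4994,.0127,.055])+.005*R[:,2]
o=r.observe();print(o["position"],o["joint_pos"],delta(G,R))
a=r.camera("top")[175:305,240:440,::-1];b=r.camera("scene")[160:310,190:390,::-1]
cv2.imwrite("pics/pg.png",np.vstack([cv2.resize(a,None,fx=2.2,fy=2.2,interpolation=2),cv2.resize(b,(440,310),interpolation=2)]))
E
```

```text
[0.4435 0.0168 0.1509] [-0.117  -0.3892  2.4402 -0.0099  0.569   1.5837] [  0.7581  -3.0438 116.0427   0.156    0.1188  -0.0046]
```

View pics/pg.png

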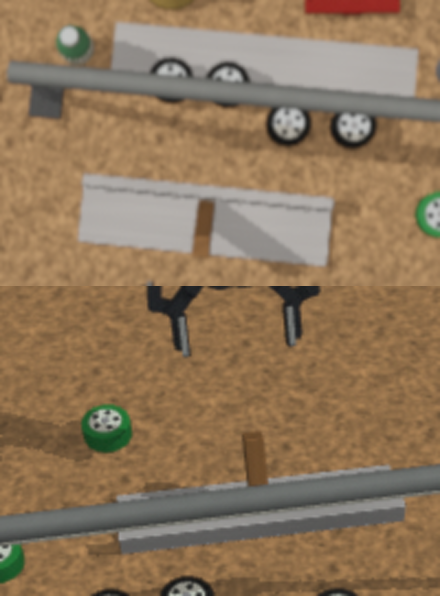

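The fingers straddle the grip line in the scene view (fingers at x≈182/292, grip tip at (253,433)), so I'm going down.

Emit:
carry_out:
  plan:
    - [0.5, -2, 40, 0, 0, 0, 85]
    - [0.7, -3, 75, 0, 0, 0, 85]
    - [0.7, -3, 95, 0, 0, 0, 85]
    - [0.7, -3, 110, 0, 0, 0, 85]
    - [0.7, -3, 116, 0, 0, 0, 85]
    - [0.7, -3, 116, 0, 0, 0, 85]

```text
t: 2.7
position: [0.5023, 0.012, 0.051]
orientation: [0.964, -0.06, 0.258, 0.017]
ft_force: [-0.2, -0.7, -0.5]
gripper_width: 0.995
gripper_force: 0.0
```

```bash
python3 - <<'E'
from h import *
import cv2
R=rot(-7); G=np.array([.4994,.0127,.055])+.005*R[:,2]
o=r.observe();print(o["position"],delta(G,R))
a=r.camera("top")[175:305,240:440,::-1];b=r.camera("scene")[160:310,190:390,::-1]
cv2.imwrite("pics/pg2.png",np.vstack([cv2.resize(a,None,fx=2.2,fy=2.2,interpolation=2),cv2.resize(b,(440,310),interpolation=2)]))
E
```

```text
[0.5023 0.012  0.051 ] [-0.5654 -0.3805  0.0765  0.1839  0.0808 -0.0693]
```

View pics/pg2.png

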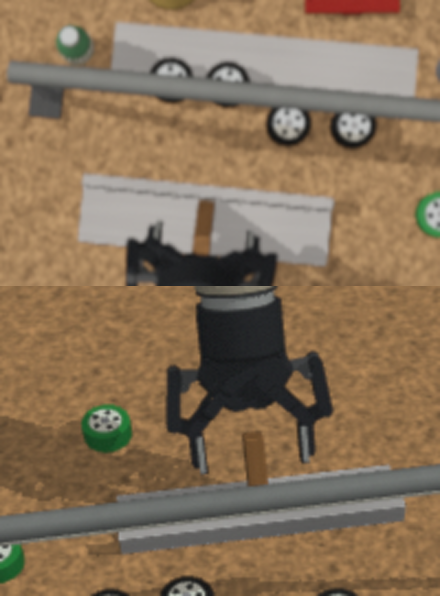

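The hand is centred on the grip, with fingers at x≈155/253 in the top view and the grip at 204. I'll close now.

Emit:
carry_out:
  plan:
    - [0, 0, 0, 0, 0, 0, 40]
    - [0, 0, 0, 0, 0, 0, 25]
    - [0, 0, 0, 0, 0, 0, 10]
    - [0, 0, 0, 0, 0, 0, 10]
    - [0, 0, 0, 0, 0, 0, 10]
    - [0, 0, 0, 0, 0, 0, 10]
    - [0, 0, 0, 0, 0, 0, 10]
  squeeze: 50

```text
t: 3.68
position: [0.5023, 0.0128, 0.051]
orientation: [0.964, -0.059, 0.258, 0.017]
ft_force: [-2.9, 1.5, 5.6]
gripper_width: 0.205
gripper_force: 49.6
```

```bash
python3 - <<'E'
from h import *
import cv2
o=r.observe();print(o["position"],o["ft_force"],o["moment"],o["gripper_width"],o["gripper_force"])
a=r.camera("top")[175:305,240:440,::-1];b=r.camera("scene")[220:370,190:390,::-1]
cv2.imwrite("pics/gr.png",np.vstack([cv2.resize(a,(440,286),interpolation=2),cv2.resize(b,(440,310),interpolation=2)]))
# vertical shift to v=0 in tool axes
R=Ro.from_quat(o["orientation"]).as_matrix()
for n,w in (("u",u),("v",v)): print(n,R.T@np.r_[w,0])
print("z",R.T@[0,0,1]); print("hand yaw",np.degrees(np.arctan2(R[1,2],R[0,2])))
E
```

```text
[0.5023 0.0128 0.051 ] [-2.8767  1.4571  5.5559] [0.3095 0.2578 0.1642] 0.2054652469587116 49.604902267456055
u [ 0.8666 -0.0066  0.4989]
v [-0.0047 -1.     -0.005 ]
z [ 0.499   0.0019 -0.8666]
hand yaw -7.269345965645721
```

View pics/gr.png

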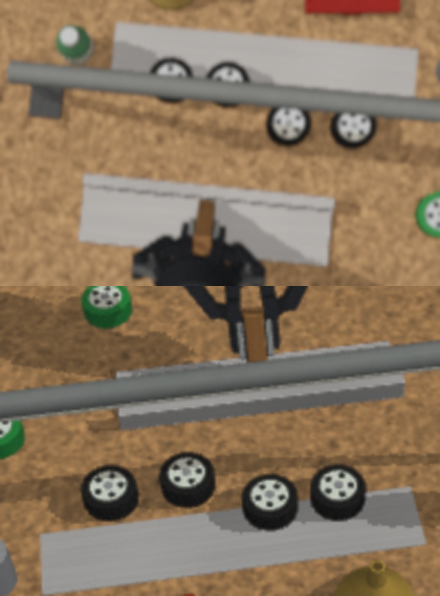

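Emit:
carry_out:
  plan:
    - [0, 6, 0, 0, 0, 0, 10]
    - [0, 16, 0, 0.1, 0, -0.1, 10]
    - [0, 26, 0, 0.1, 0, -0.2, 10]
    - [0, 36, 0, 0.2, 0, -0.3, 10]
    - [0, 43, 0, 0.2, 0, -0.35, 10]
    - [0, 45, 0, 0.2, 0, -0.35, 10]
    - [0, 45, 0, 0.2, 0, -0.35, 10]

```text
t: 4.65
position: [0.4968, -0.0322, 0.051]
orientation: [0.964, -0.056, 0.258, 0.016]
ft_force: [0.2, -1.2, 1.8]
gripper_width: 0.204
gripper_force: 49.2
```

```bash
python3 - <<'E'
from h import *
import cv2
o=r.observe();print(o["position"],uv(o["position"]),o["ft_force"],o["joint_pos"])
R=Ro.from_quat(o["orientation"]).as_matrix();print("hand yaw",np.degrees(np.arctan2(R[1,2],R[0,2])),R.T@np.r_[u,0])
a=r.camera("top")[175:305,240:440,::-1];b=r.camera("scene")[220:370,190:390,::-1]
cv2.imwrite("pics/sl.png",np.hstack([cv2.resize(a,(400,260),interpolation=2),cv2.resize(b,(400,260),interpolation=2)]))
cv2.imwrite("pics/slz.png",cv2.resize(a,None,fx=4,fy=4,interpolation=2))
E
```

```text
[ 0.4968 -0.0322  0.051 ] [-0.184   0.0005] [ 0.2466 -1.1757  1.8318] [-0.2411  0.0131  2.3673  0.2452  0.2489  1.224 ]
hand yaw -6.935643578300395 [ 0.8665 -0.      0.4991]
```

View pics/slz.png

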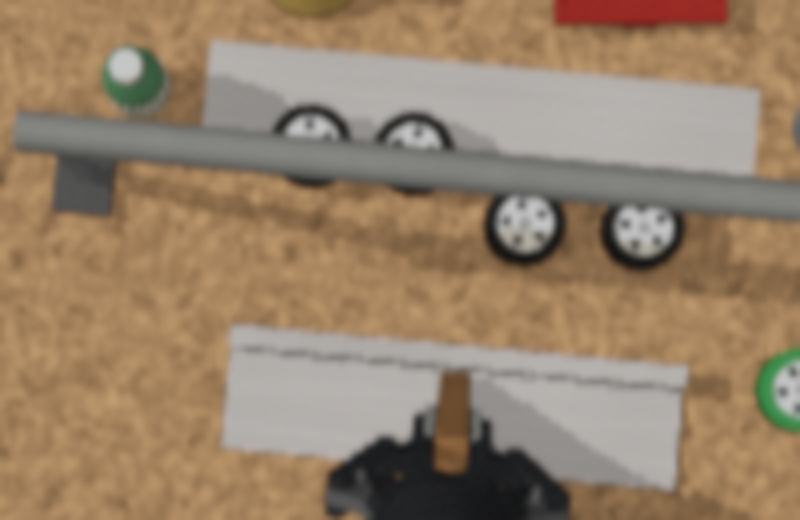

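```bash
python3 - <<'E'
from h import *
from scipy.optimize import least_squares
D=[([.199314,-.591591,.244054],[.986842,.161686,-.00006,-.001136],[-1.358195,.21771,1.61482]),
([.4435,.0168,.1509],None,[-.117,-.3892,2.4402])]
o=r.observe(); q=o["orientation"]; 
D[1]=(D[1][0],[.964,-.059,.257,.017],D[1][2]); D.append((o["position"],q,o["joint_pos"][:3]))
def wc(p,q,d): return np.array(p)-d*Ro.from_quat(q).as_matrix()[:,2]
def fk(j,x): r0,h,a,b=x; s=j[1]+j[2]; rr=r0+a*np.sin(j[1])+b*np.sin(s); return np.array([rr*np.cos(j[0]),rr*np.sin(j[0]),h+a*np.cos(j[1])+b*np.cos(s)])
f=lambda x: np.ravel([wc(p,qq,x[4])-fk(j,x[:4]) for p,qq,j in D])
s=least_squares(f,[0.05,.3,.4,.4,.25]); print(s.x,np.abs(s.fun).max())
P0=o["position"]; j=np.array(o["joint_pos"][:3]); zt=Ro.from_quat(q).as_matrix()[:,2]
for du in (-.03,0,.03,.06,.09,.115):
    w=wc(P0+du*np.r_[u,0],q,s.x[4]); t=least_squares(lambda j:fk(j,s.x[:4])-w,j).x
    a=t[1]+t[2]; fa=np.array([np.sin(a)*np.cos(t[0]),np.sin(a)*np.sin(t[0]),np.cos(a)])
    print(du,t,"j5",np.arccos(fa@zt))
E
```

```text
[-0.026   0.2269  0.4662  0.5555  0.2871] 0.07185578449756629
-0.03 [-0.0351 -0.0931  2.4455] j5 0.27145516079371884
0 [-0.042  -0.0248  2.382 ] j5 0.26598703931366324
0.03 [-0.0478  0.039   2.3177] j5 0.26592053366238616
0.06 [-0.0528  0.0992  2.2525] j5 0.27032564176438423
0.09 [-0.0571  0.1567  2.1864] j5 0.27851394451276634
0.115 [-0.0603  0.203   2.1305] j5 0.2878527049681912
```

```bash
python3 - <<'E'
from h import *
from scipy.optimize import least_squares
o=r.observe(); q=o["orientation"]
D=[([.199314,-.591591,.244054],[.986842,.161686,-.00006,-.001136],[-1.358195,.21771,1.61482]),
([.4435,.0168,.1509],[.964,-.059,.257,.017],[-.117,-.3892,2.4402]),(o["position"],q,o["joint_pos"][:3])]
def wc(p,q,d): return np.array(p)-d*Ro.from_quat(q).as_matrix()[:,2]
def fk(j,x): r0,h,a,b,c=x; s=j[1]+j[2]; rr=r0+a*np.sin(j[1])+b*np.sin(s); C,S=np.cos(j[0]),np.sin(j[0]); return np.array([rr*C-c*S,rr*S+c*C,h+a*np.cos(j[1])+b*np.cos(s)])
f=lambda x: np.ravel([wc(p,qq,x[5])-fk(j,x[:5]) for p,qq,j in D])
s=least_squares(f,[0.0,.3,.4,.4,.07,.25]); print(s.x,np.abs(s.fun).max())
P0=o["position"]; j=np.array(o["joint_pos"][:3]); zt=Ro.from_quat(q).as_matrix()[:,2]
for du in (-.03,0,.03,.06,.09,.115):
    w=wc(P0+du*np.r_[u,0],q,s.x[5]); t=least_squares(lambda j:fk(j,s.x[:5])-w,j).x
    a=t[1]+t[2]; e=np.array([np.cos(t[0]),np.sin(t[0]),0]);k=np.array([0,0,1]);fa=np.sin(a)*e+np.cos(a)*k
    l=np.cross(k,e); n=np.cos(a)*e-np.sin(a)*k
    print(du,t,"j5",np.arccos(fa@zt),"j4",np.arctan2(zt@l,zt@n))
E
```

```text
[0.0675 0.1677 0.3814 0.4863 0.0722 0.1687] 0.005272812353687345
-0.03 [-0.2375 -0.0712  2.4482] j5 0.2514382812033578 j4 0.23497708530459208
0 [-0.2286  0.0113  2.3686] j5 0.24732656089800298 j4 0.220435596019557
0.03 [-0.221   0.0871  2.2885] j5 0.2503532558999186 j4 0.20212452067347958
0.06 [-0.2143  0.1582  2.2076] j5 0.25908098768848936 j4 0.1822254576226653
0.09 [-0.2085  0.2259  2.1255] j5 0.27252632137226257 j4 0.1623832856791792
0.115 [-0.2041  0.2805  2.056 ] j5 0.28683466520884576 j4 0.14666325914931788
```

```bash
python3 - <<'E'
from h import *
a,b=uv(zr("top",(232,325),.024)),uv(zr("top",(688,368),.024)); print(a,b,(a+b)/2)
print(uv(zr("top",(210,41),0)),uv(zr("top",(760,90),0)))
E
```

```text
[-0.1371  0.1284] [-0.137  -0.1307] [-0.1371 -0.0011]
[0.0282 0.1595] [ 0.0287 -0.1613]
```

Emit:
carry_out:
  plan:
    - [4, 0, 2.5, 0, 0, 0, 10]
    - [10, 0, 6, 0, 0, 0, 10]
    - [17, 0, 10, 0, 0, 0, 10]
    - [24, 0, 14, 0, 0, 0, 10]
    - [31, 0, 18, 0, 0, 0, 10]
    - [37, 0, 21.5, 0, 0, 0, 10]
    - [43, 0, 25, 0, 0, 0, 10]
    - [48, 0, 27.7, 0, 0, 0, 10]
    - [52, 0, 30, 0, 0, 0, 10]
    - [52, 0, 30, 0, 0, 0, 10]

```text
t: 6.0
position: [0.5562, -0.0387, 0.051]
orientation: [0.965, -0.056, 0.258, 0.016]
ft_force: [-3.2, 0.6, 4.7]
gripper_width: 0.206
gripper_force: 49.9
```

```bash
python3 - <<'E'
from h import *
import cv2
o=r.observe();print(o["position"],uv(o["position"]),o["ft_force"],o["joint_pos"])
R=Ro.from_quat(o["orientation"]).as_matrix();print("hand yaw",np.degrees(np.arctan2(R[1,2],R[0,2])),R.T@np.r_[u,0])
b=r.camera("scene")[220:370,190:390,::-1]
cv2.imwrite("pics/p1.png",cv2.resize(b,None,fx=4,fy=4,interpolation=2))
E
```

```text
[ 0.5562 -0.0387  0.051 ] [-0.1242  0.0011] [-3.1937  0.6312  4.6746] [-0.2221  0.1354  2.2328  0.2007  0.2588  1.2837]
hand yaw -6.852189457702261 [0.8669 0.0008 0.4986]
```

View pics/p1.png

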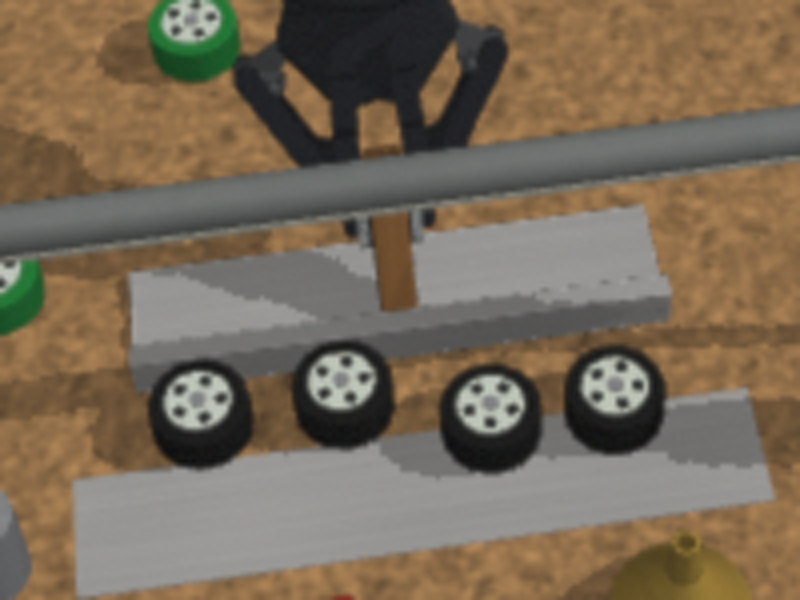

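Wheels 1 and 2 are touching the face, the edge is parallel to the strip, and all wheels are flat. About 51 mm remains, so I'll push 44 mm and measure.

Emit:
carry_out:
  plan:
    - [4, 0, 2.3, 0, 0, 0, 10]
    - [9, 0, 5.2, 0, 0, 0, 10]
    - [14, 0, 8, 0, 0, 0, 10]
    - [19, 0, 11, 0, 0, 0, 10]
    - [24, 0, 13.8, 0, 0, 0, 10]
    - [28, 0, 16.1, 0, 0, 0, 10]
    - [32, 0, 18.4, 0, 0, 0, 10]
    - [35, 0, 20.2, 0, 0, 0, 10]
    - [38, 0, 21.9, 0, 0, 0, 10]
    - [38, 0, 21.9, 0, 0, 0, 10]

```text
t: 7.3
position: [0.5994, -0.0436, 0.051]
orientation: [0.965, -0.056, 0.257, 0.016]
ft_force: [-6.1, 1.2, 9.0]
gripper_width: 0.207
gripper_force: 50.5
```

```bash
python3 - <<'E'
from h import *
import cv2
print(uv(zr("scene",(132,348),.024)),uv(zr("scene",(668,298),.024)))
o=r.observe();print(o["position"],uv(o["position"]),o["ft_force"],o["joint_pos"])
R=Ro.from_quat(o["orientation"]).as_matrix();print("hand yaw",np.degrees(np.arctan2(R[1,2],R[0,2])))
b=r.camera("scene")[220:370,190:390,::-1]
cv2.imwrite("pics/p2.png",cv2.resize(b,None,fx=4,fy=4,interpolation=2))
E
```

```text
[-0.0829 -0.1265] [-0.0709  0.1287]
[ 0.5994 -0.0436  0.051 ] [-0.0808  0.0012] [-6.1439  1.1905  8.9862] [-0.2118  0.2158  2.1338  0.1694  0.2763  1.3236]
hand yaw -6.835306041063889
```

View pics/p2.png

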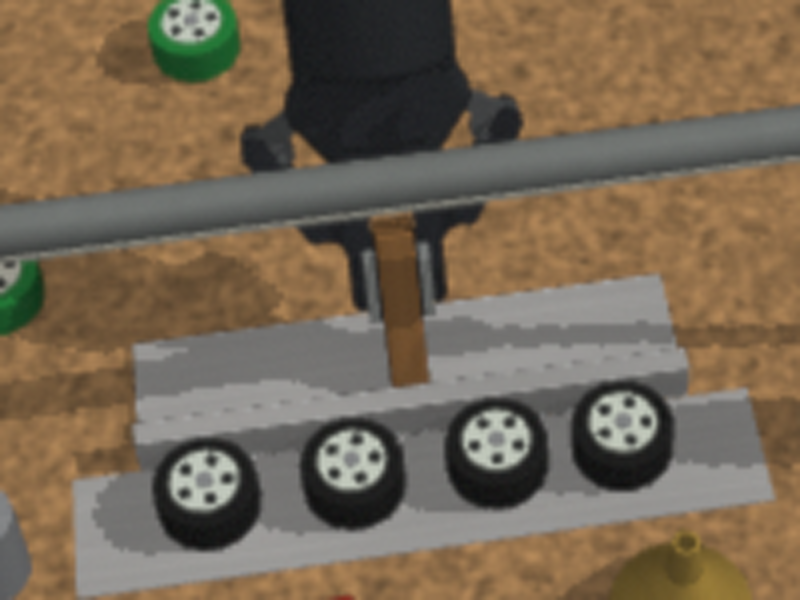

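The four wheels now form a row against the face, with hubs at zoomed (204,480), (351,459), (496,439), (623,421).

```bash
python3 - <<'E'
from h import *
for p in [(204,480),(351,459),(496,439),(623,421)]: print("w",uv(zr("scene",p,.024)))
for p in [(136,425),(684,351)]: print("face",uv(zr("scene",p,.024)))
for p in [(75,480),(748,390),(79,596),(773,498)]: print("strip",uv(zr("scene",p,0)))
E
```

```text
w [-0.0056 -0.0975]
w [-0.0061 -0.0307]
w [-0.0061  0.036 ]
w [-0.0064  0.0951]
face [-0.0398 -0.1266]
face [-0.0399  0.1303]
strip [-0.0299 -0.1586]
strip [-0.0288  0.1602]
strip [ 0.0306 -0.1586]
strip [0.0307 0.1591]
```

Both views put the wheels about 7 mm short of the centre line, so I'll push 7 mm more and stop gently.

Emit:
carry_out:
  plan:
    - [2, 0, 1.2, 0, 0, 0, 10]
    - [4, 0, 2.3, 0, 0, 0, 10]
    - [5.2, 0, 3, 0, 0, 0, 10]
    - [6.1, 0, 3.5, 0, 0, 0, 10]
    - [6.1, 0, 3.5, 0, 0, 0, 10]
    - [6.1, 0, 3.5, 0, 0, 0, 10]

```text
t: 8.1
position: [0.606, -0.0444, 0.051]
orientation: [0.965, -0.056, 0.257, 0.016]
ft_force: [-10.5, 1.1, 11.4]
gripper_width: 0.201
gripper_force: 51.1
```

```bash
python3 - <<'E'
from h import *
import cv2
o=r.observe();print(o["position"],uv(o["position"]),o["ft_force"])
b=r.camera("scene")[220:370,190:390]
cv2.imwrite("pics/p3.png",cv2.resize(b[:,:,::-1],None,fx=4,fy=4,interpolation=2))
# white hubs
m=((b.min(2)>170)).astype(np.uint8)*255; m=cv2.morphologyEx(m,cv2.MORPH_CLOSE,np.ones((5,5)))
for c in cv2.findContours(m,0,2)[0]:
    if cv2.contourArea(c)>60:
        (x,y),_=cv2.minEnclosingCircle(c); print(uv(ray("scene",(x+190,y+220),.024)),cv2.contourArea(c))
E
```

```text
[ 0.606  -0.0444  0.051 ] [-0.0741  0.0012] [-10.4725   1.1278  11.3912]
[ 0.0003 -0.0981] 133.5
[ 0.0005 -0.0309] 129.5
[-0.0007  0.0366] 117.5
[0.0023 0.0937] 122.5
[-0.2896 -0.0869] 64.5
```

Wheels are within about 1-2 mm of the centre line. Drawing back 80 mm.

Emit:
carry_out:
  plan:
    - [-4, 0, -2.3, 0, 0, 0, 10]
    - [-12, 0, -6.9, 0, 0, 0, 10]
    - [-22, 0, -12.7, 0, 0, 0, 10]
    - [-32, 0, -18.5, 0, 0, 0, 10]
    - [-42, 0, -24.2, 0, 0, 0, 10]
    - [-52, 0, -30, 0, 0, 0, 10]
    - [-61, 0, -35.2, 0, 0, 0, 10]
    - [-67, 0, -38.7, 0, 0, 0, 10]
    - [-69.3, 0, -40, 0, 0, 0, 10]
    - [-69.3, 0, -40, 0, 0, 0, 10]

```text
t: 9.4
position: [0.5269, -0.0355, 0.051]
orientation: [0.965, -0.056, 0.257, 0.016]
ft_force: [-5.8, 0.5, 9.9]
gripper_width: 0.201
gripper_force: 50.8
```

Emit:
carry_out:
  plan:
    - [0, 0, 0, 0, 0, 0, 30]
    - [0, 0, 0, 0, 0, 0, 50]
    - [0, 0, 0, 0, 0, 0, 85]
    - [0, 0, 0, 0, 0, 0, 85]
    - [0, 0, 0, 0, 0, 0, 85]
    - [0, 0, 0, 0, 0, 0, 85]

```text
t: 10.15
position: [0.5273, -0.0356, 0.0508]
orientation: [0.965, -0.056, 0.258, 0.016]
ft_force: [-0.1, -0.5, 0.1]
gripper_width: 0.993
gripper_force: 0.0
```

Emit:
carry_out:
  plan:
    - [0, 0, -10, 0, 0, 0, 85]
    - [0, 0, -30, 0, 0, 0, 85]
    - [0, 0, -60, 0, 0, 0, 85]
    - [0, 0, -90, 0, 0, 0, 85]
    - [0, 0, -115, 0, 0, 0, 85]
    - [0, 0, -120, 0, 0, 0, 85]
    - [0, 0, -120, 0, 0, 0, 85]

```text
t: 11.02
position: [0.4679, -0.0285, 0.1551]
orientation: [0.964, -0.056, 0.258, 0.016]
ft_force: [-1.1, 0.3, -0.2]
gripper_width: 0.992
gripper_force: 0.0
```

```bash
python3 - <<'E'
from h import *
import cv2
o=r.observe();print(o["position"],o["t"])
a=r.camera("top")[150:330,200:460,::-1];b=r.camera("scene")[200:380,130:390,::-1]
cv2.imwrite("pics/end.png",np.vstack([cv2.resize(x,None,fx=1.6,fy=1.6,interpolation=2) for x in (a,b)]))
E
```

```text
[ 0.4679 -0.0285  0.1551] 11.025
```

View pics/end.png

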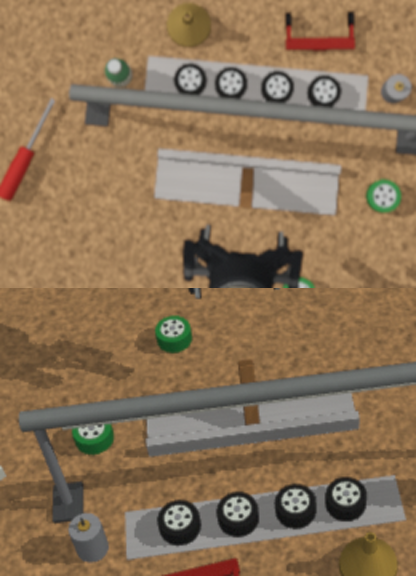

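The final view shows all four wheels in a row on the strip, the straightedge flat about 80 mm back, the hand clear of it, and the bystanders in place.

```bash
python3 -c "
from rig import r
print(r.hand_in())"
```

```text
the job is handed in; nothing more can be done
None
```

The job is handed in: the four wheels lie flat in a straight row on the strip (centres about 0–2 mm from its centre line when last measured), and the straightedge lies flat about 80 mm back from them, released; the judge's verdict wasn't shown.

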